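# Run the feeler gauge along a shipping case's lid joint

## Robot

A 7-joint arm with a two-finger parallel gripper is mounted at the origin on the work surface. World frame = base frame: x ahead of the robot, y to its left, z up, the work surface at z = 0. Lengths are in m, angles in degrees, forces in N, time in s.
With the tool pointing down it reaches from about 0.425 to 0.95 m from the base axis. Payload 16.7 kg.
Tool frame: the origin (TCP) lies at the very end of the fingers, on their centre line; the grasp point (between the pads) lies 19 mm behind it; z points along the fingers, x is the direction in which the jaws open and shut, and the axes are right-handed (so a half turn about z gives the same grasp; the last joint's range is limited). The gripper opens to 94 mm and grips with 3 to 60 N. Pads are 16 mm wide; open, the fingers measure 119 mm over their backs; the gripper's body (75 mm by 177 mm) begins 78 mm behind the grasp point.
Start: joints at [-80.357, 24.414, 4.234, 92.017, -1.954, 63.644, -3.845], TCP at [0.211, 0.641, 0.182] pointing down, gripper open.
Joint ranges: [-163.25, 163.25], [-28.42, 122.38], [-70.27, 78.77], [12.13, 141.07], [-58.53, 238.53], [9.26, 117.41], [-156.51, 156.51]. Speed limits (degrees/s): [108.29, 108.29, 136.94, 136.94, 172.46, 172.46, 172.46].

## Interface

Orientations are given as a 3x3 rotation matrix whose columns are the frame's x, y, z axes.
In Python, from bench import robot gives the robot as it stands. Calls block until the motion is done:
- robot.movep(position, orientation): joint-space move of the TCP to a pose.
- robot.line_to(position, rot=None, speed=0.15, contact_N=None): straight line of the TCP; rot=None keeps the orientation; speed is the mean speed in m/s. With contact_N (N) it stops when the force on the tool has changed by that much, and returns True; else False.
- robot.movej(angles): joint-space move.
- robot.gripper_to(opening, grasp_force=None): opening from 0.0 (shut) to 1.0 (fully open); grasp_force is the grip in N (None keeps the last); returns when the fingers have stopped.
- robot.dwell(seconds).
- robot.ik(position, orientation): joint angles nearest the present ones, or None.
- robot.read_camera(name): name is "scene" or "top" or "wrist"; returns the picture (420x560x3 uint8, blue, green, red); there is no depth.
- robot.get_calibration(name): a dict with "fov_y" (degrees; the focal length in pixels is half the picture's height over the tangent of half this angle, whatever the lens; pixels are square), "cx", "cy" (the principal point, pixels), "k1" (the pictures are not rectified: a ray, as slopes to the right and down, at radius r is drawn at 1 + k1 r^2 times it, then the intrinsics apply), "extrinsics" (4x4, takes a point from world to camera coordinates); the wrist camera has in their place "mount" (4x4, takes a point from camera to tool coordinates, whose origin is the TCP and whose axes are the tool frame's). Camera axes: x right, y down, z forward; pixel columns grow to the right and rows downward; lengths in m; the calibration is good to about 2 mm. A picture is of the moment at which its call begins: read the wrist's pose just before it. get_calibration takes no time and is no camera call.
A pose or a line that the arm cannot do raises robot.PlanningError and nothing moves.
- robot.job_done(): hands the job in, once; it reports no verdict.
Readings, each from a call of its own:
- robot.read_t(): time.
- robot.read_joint_positions(): joint angles.
- robot.read_joint_velocities(): joint speeds.
- robot.read_tau(): joint torques, N m.
- robot.read_tool_pos(): TCP position.
- robot.read_ee_rot(): TCP orientation.
- robot.read_wrist_force(): force on the tool from outside, world axes, zero at the start.
- robot.read_ft_torque(): the same for the moment, N m.
- robot.read_gripper_width(): opening from 0.0 (shut) to 1.0 (fully open).
Only numpy, scipy, OpenCV 4.12 (cv2) and the standard library are available. Lean on these libraries where they do the work, as an engineer would, in place of code of your own. Each camera call takes 0.05 s, during which the arm holds its last target.

## Task

Before the two-board wooden case is shipped, check its lid joint: take the feeler gauge by its handle out of its wooden stand, gently touch its spring tip down on the joint at the end nearest the robot, and run it slowly along the joint (about 4 cm a second) to the far end in one pass, tip touching all the way and never pressing beside the joint. Then put the gauge back in its stand, standing upright on its collar, and let go.

Things in the scene. Friction and masses are not known exactly. Their poses are not given: they have to be found in the camera images.
- gauge_grip (a point): Feeler gauge, 0.16 kg, upright in its stand: dark round wooden handle, 26 mm diameter, 70 mm high, on a round steel collar 52 mm wide, 8 mm thick; below it a 12 mm barrel 30 mm long and a thin spring tip. Point: middle of the handle on its axis, 43 mm above the collar's underside, 35 mm below the handle's top; z runs up the axis. Round, so any yaw will do.
- gauge_tip (a point): Lowest point of the gauge's spring tip (8 mm ball), on the gauge's axis, 95 mm below gauge_grip when free. The tip yields up into the barrel by up to 14 mm against a soft spring (0.3 N to start, then 0.08 N per mm), so the gauge may ride about 6 mm below first touch all along the joint. In the stand it hangs free in the hole.
- case: Wooden case fixed to the bench, 200 (x) x 130 (y) x 60 mm high. Its flat lid is two boards meeting in one straight dark joint (the like-sized case with two cross battens is not it). Origin: centre of underside. Joint: line y = 0 at z = 60 mm, x = -100 (end by the robot) to +100 mm (far end; x points away from the robot). Keep within 10 mm of it; start and finish 5 to 35 mm from the ends.
- stand_hole (a point): The gauge's stand: wooden block 66 x 66 mm, 70 mm high, fixed to the bench, with a round hole 30 mm wide, 62 mm deep. Point: centre of the hole's mouth, on the top face. The collar rests on the top face around the hole: the gauge stands with gauge_grip 43 mm above this point. Up to 9 mm off-centre it still enters and seats.

How it is judged (in metres and radians):
On the way, in this order (a step that is already met when the one before it is completed fails the run):
1. the gauge's tip touches the joint at its near end (x of gauge_tip in the frame of case between -0.105 and -0.06 m and y of gauge_tip in the frame of case between -0.013 and 0.013 m and z of gauge_tip in the frame of case between 0.055 and 0.062 m), for 0.1 s.
2. the gauge's tip touches the joint at its near quarter (x of gauge_tip in the frame of case between -0.046 and -0.024 m and y of gauge_tip in the frame of case between -0.013 and 0.013 m and z of gauge_tip in the frame of case between 0.055 and 0.062 m), for 0.1 s.
3. the gauge's tip touches the joint at its middle (x of gauge_tip in the frame of case between -0.011 and 0.011 m and y of gauge_tip in the frame of case between -0.013 and 0.013 m and z of gauge_tip in the frame of case between 0.055 and 0.062 m), for 0.1 s.
4. the gauge's tip touches the joint at its far quarter (x of gauge_tip in the frame of case between 0.024 and 0.046 m and y of gauge_tip in the frame of case between -0.013 and 0.013 m and z of gauge_tip in the frame of case between 0.055 and 0.062 m), for 0.1 s.
5. the gauge's tip touches the joint at its far end (x of gauge_tip in the frame of case between 0.06 and 0.105 m and y of gauge_tip in the frame of case between -0.013 and 0.013 m and z of gauge_tip in the frame of case between 0.055 and 0.062 m), for 0.1 s.
At the end, for the whole second after the job is handed in: the gauge stands upright (within 7 degrees) and at rest in its stand, its axis within 13 mm of the hole's centre and its collar down on the block (within 5 mm), released (horizontal distance between gauge_grip and stand_hole below 0.013 m and z of gauge_grip in the frame of stand_hole between 0.038 and 0.048 m and angle between gauge_grip's own z axis and vertical below 0.12 rad and linear speed of gauge below 0.03 m/s); the robot touches nothing.
It fails at once if the tip presses on the lid more than 20 mm beside the joint (z of gauge_tip in the frame of case between 0.055 and 0.062 m and x of gauge_tip in the frame of case between -0.1 and 0.1 m and y of gauge_tip in the frame of case between -0.065 and 0.065 m and not (y of gauge_tip in the frame of case between -0.02 and 0.02 m)).
It fails at once if the tip races along the joint (over 0.12 m/s while touching it) (z of gauge_tip in the frame of case between 0.055 and 0.062 m and x of gauge_tip in the frame of case between -0.07 and 0.07 m and y of gauge_tip in the frame of case between -0.02 and 0.02 m and linear speed of gauge above 0.12 m/s).
It fails at once if the case is pushed hard (over 20 N) (contact force between case and anything else above 20 N).
It also fails if it takes over 58 s, if anything falls off the work surface, if the arm or the gripper's body presses on something with over 40 N, if the wrist force passes 120 N, or if a joint passes its speed limit or range.

## Working session

There is one attempt and no reset: what is moved stays moved. The work goes in short steps, each a Python script; the robot and the scene stay as the last script left them, time stands still between calls to the robot, and variables do not carry over. Pictures are saved under pics/ and viewed, and the job is handed in when it is done.

```bash
ls; mkdir -p pics; python3 - <<'E'
from bench import robot
import cv2
for n in("scene","top","wrist"):
    cv2.imwrite(f"pics/{n}0.png",robot.read_camera(n)); print(n,robot.get_calibration(n))
print(robot.read_t(),robot.read_ee_rot(),robot.read_wrist_force())
E
```

```text
pics
scene {'fov_y': 57.746500126667215, 'cx': 279.42291227236944, 'cy': 209.32516115161744, 'k1': -0.0013111490581422369, 'extrinsics': array([[ 0.8786487 ,  0.47745925, -0.0030204 , -0.46286709],
       [ 0.34598511, -0.64103619, -0.68510358, -0.12167953],
       [-0.32904523,  0.60092035, -0.7284394 ,  0.89260258],
       [ 0.        ,  0.        ,  0.        ,  1.        ]])}
top {'fov_y': 54.96300106291975, 'cx': 280.8310294685677, 'cy': 209.3324049266756, 'k1': -0.10970689155739834, 'extrinsics': array([[-0.01090959, -0.99910876,  0.0407757 , -0.02097914],
       [-0.99891972,  0.00904731, -0.04558009,  0.53386399],
       [ 0.04517056, -0.04122891, -0.99812815,  0.84571512],
       [ 0.        ,  0.        ,  0.        ,  1.        ]])}
wrist {'fov_y': 66.15931277482773, 'cx': 281.13408536641236, 'cy': 210.08729468696316, 'k1': -0.061542686910351016, 'mount': array([[ 9.99999748e-01, -4.02534599e-04,  5.85608247e-04,
         3.45989047e-05],
       [ 2.30048333e-04,  9.63091985e-01,  2.69172389e-01,
        -7.69671645e-02],
       [-6.72345809e-04, -2.69172186e-01,  9.63091835e-01,
        -2.03121186e-01],
       [ 0.00000000e+00,  0.00000000e+00,  0.00000000e+00,
         1.00000000e+00]])}
0.15 [[ 3.12431185e-01  9.49940362e-01 -2.52010618e-04]
 [ 9.49939926e-01 -3.12431283e-01 -9.11578563e-04]
 [-9.44681271e-04  4.54106230e-05 -9.99999553e-01]] [ 0.09259543 -0.85894003 -0.27499354]
```

View pics/top0.png

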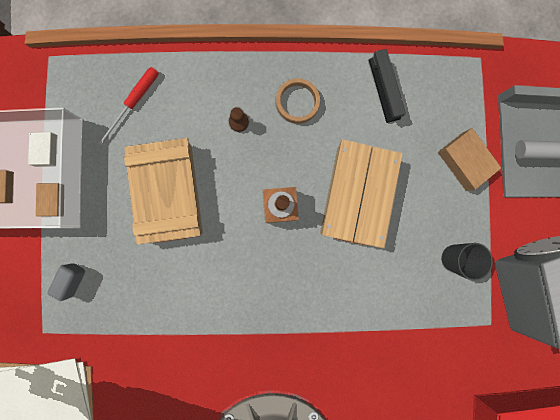

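View pics/scene0.png

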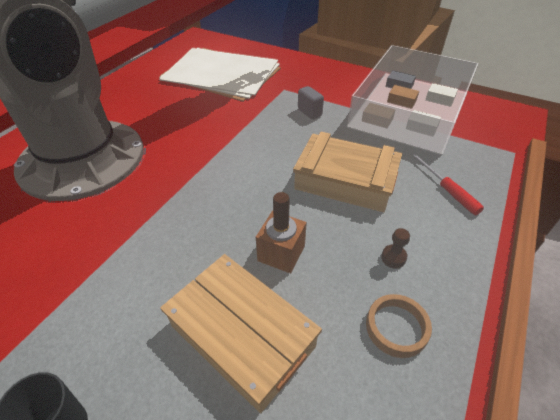

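View pics/wrist0.png

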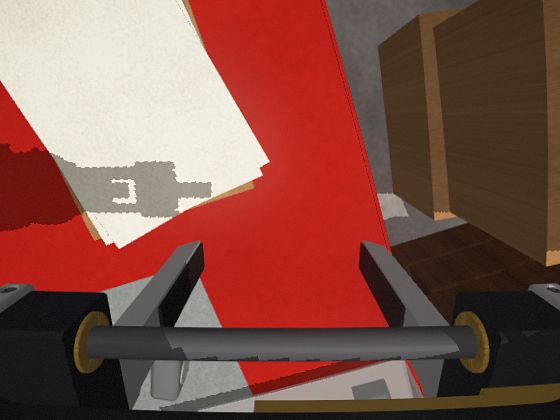

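The top view shows the target case with its joint from about (355,245) to (373,148), and the gauge in its stand near (282,204). The batten case at (163,190) is the decoy. I'll enlarge the crops.

```bash
python3 - <<'E'
import cv2
a=cv2.imread("pics/top0.png")
cv2.imwrite("pics/t_case.png",cv2.resize(a[130:260,310:420],None,fx=4.6,fy=4.6,interpolation=cv2.INTER_CUBIC))
cv2.imwrite("pics/t_stand.png",cv2.resize(a[175:235,250:320],None,fx=8,fy=8,interpolation=cv2.INTER_CUBIC))
b=cv2.imread("pics/scene0.png")
cv2.imwrite("pics/s_both.png",cv2.resize(b[180:400,150:330],None,fx=2.7,fy=2.7,interpolation=cv2.INTER_CUBIC))
E
```

```text
(no output)
```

View pics/t_case.png

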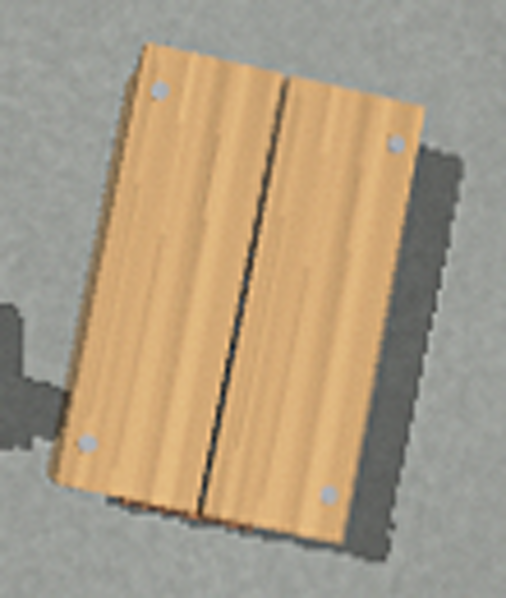

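View pics/t_stand.png

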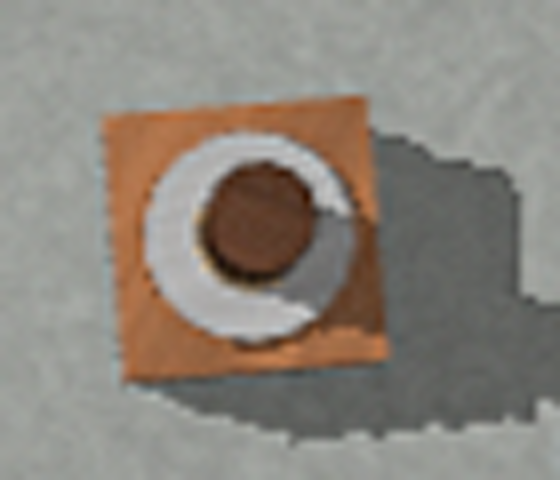

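View pics/s_both.png

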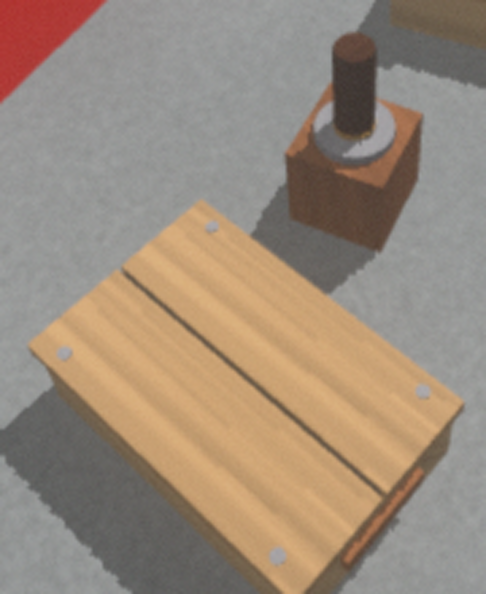

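```bash
cat > h.py <<'E'
import numpy as np,cv2
from bench import robot
def ray(cam,uv,T=None):
    c=robot.get_calibration(cam)
    f=210/np.tan(np.radians(c["fov_y"]/2))
    K=np.array([[f,0,c["cx"]],[0,f,c["cy"]],[0,0,1]])
    p=cv2.undistortPoints(np.array([[uv]],float),K,np.array([c["k1"],0,0,0,0]))[0,0]
    if T is None: T=np.linalg.inv(c["extrinsics"])
    else: T=T@c["mount"]
    d=T[:3,:3]@np.array([p[0],p[1],1]); return T[:3,3],d
def at(cam,uv,z,T=None):
    o,d=ray(cam,uv,T); return (o+d*(z-o[2])/d[2])[:2]
def proj(cam,P,T=None):
    c=robot.get_calibration(cam); f=210/np.tan(np.radians(c["fov_y"]/2))
    E=c["extrinsics"] if T is None else np.linalg.inv(T@c["mount"])
    q=E@np.r_[P,1]; x=q[:2]/q[2]; x=x*(1+c["k1"]*(x@x)); return x*f+[c["cx"],c["cy"]]
def crop(uv,s,x0,y0): return ((uv[0]+.5)/s-.5+x0,(uv[1]+.5)/s-.5+y0)
E
python3 - <<'E'
from h import *
np.set_printoptions(precision=4,suppress=True)
C=lambda p:at("top",crop(p,4.6,310,130),.06)
c=[C(p) for p in((147,43),(425,107),(345,543),(53,483))]
print("corners",c,"mean",np.mean(c,0),[np.linalg.norm(c[i]-c[i-1]) for i in range(4)])
f,n=C((287,77)),C((202,515));print("far,near",f,n,np.linalg.norm(f-n),np.degrees(np.arctan2(*(f-n)[::-1])))
S=lambda p:at("scene",crop(p,2.7,150,180),.06)
n2,f2=S((124,270)),S((385,494));print("scene far,near",f2,n2,np.linalg.norm(f2-n2))
print("scene corners",S((203,201)),S((30,347)),S((463,405)))
T=lambda p,z:at("top",crop(p,8,250,175),z)
s=[T(p,.07) for p in((104,117),(367,97),(389,358),(127,380))]
print("stand",np.mean(s,0),[np.linalg.norm(s[i]-s[i-1]) for i in range(4)])
print("handle",T((260,218),.148),"collar",T((250,237),.078))
U=lambda p,z:at("scene",crop(p,2.7,150,180),z)
print("handle sc",U((354,46),.148),"collar",U((354,129),.078), U((355,46),.148))
E
```

```text
corners [array([ 0.6747, -0.1505]), array([ 0.6463, -0.277 ]), array([ 0.4514, -0.2352]), array([ 0.4798, -0.105 ])] mean [ 0.5631 -0.1919] [np.float64(0.2001635649446988), np.float64(0.1296156504542198), np.float64(0.19938450134207072), np.float64(0.13321151322267077)]
far,near [ 0.6596 -0.2137] [ 0.4648 -0.1709] 0.199425939882778 -12.376801504564593
scene far,near [ 0.662  -0.2128] [ 0.4712 -0.1701] 0.19542200955480635
scene corners [ 0.4836 -0.1077] [ 0.4562 -0.2339] [ 0.6765 -0.1524]
stand [ 0.5411 -0.0233] [np.float64(0.06549520150993107), np.float64(0.06564066646762834), np.float64(0.0652146532511618), np.float64(0.06519610214533161)]
handle [ 0.541  -0.0231] collar [ 0.5408 -0.0237]
handle sc [ 0.543  -0.0244] collar [ 0.5443 -0.027 ] [ 0.5435 -0.0241]
```

The views agree: stand at (0.541, -0.024), joint from (0.466, -0.171) to (0.660, -0.213), and the measured sizes match the spec. I'll move above the gauge and check with the wrist camera.

```bash
python3 - <<'E'
from h import *
np.set_printoptions(precision=4,suppress=True)
R=np.array([[0,1,0],[1,0,0],[0,0,-1.]])
p=robot.read_tool_pos(); robot.line_to([p[0],p[1],.28])
print(robot.ik([.541,-.0238,.25],R),robot.ik([.5,-.2,.13],R))
robot.movep([.541,-.0238,.22],R)
T=np.eye(4);T[:3,:3]=robot.read_ee_rot();T[:3,3]=robot.read_tool_pos();np.save("T1.npy",T)
im=robot.read_camera("wrist");cv2.imwrite("pics/w1.png",im)
for P in([.541,-.0238,.148],[.541,-.0238,.078],[.466,-.1707,.06],[.66,-.2133,.06]): print(P,proj("wrist",P,T))
print(T,robot.read_t(),robot.read_joint_positions())
E
```

```text
[-46.3338  10.6261  48.7636 106.4681  -8.6823  66.7226  95.3914] [-33.8446  26.5305  63.5456 114.9828 -28.8159  56.0658 134.1462]
[0.541, -0.0238, 0.148] [280.5366 209.9764]
[0.541, -0.0238, 0.078] [280.6352 192.7845]
[0.466, -0.1707, 0.06] [147.5236 122.9353]
[0.66, -0.2133, 0.06] [131.3351 281.5091]
[[-0.0011  1.      0.      0.5412]
 [ 1.      0.0011 -0.     -0.023 ]
 [-0.      0.     -1.      0.22  ]
 [ 0.      0.      0.      1.    ]] 3.6333 [-44.9025  12.5242  47.7235 108.6349 -10.3479  63.2482  96.8889]
```

View pics/w1.png

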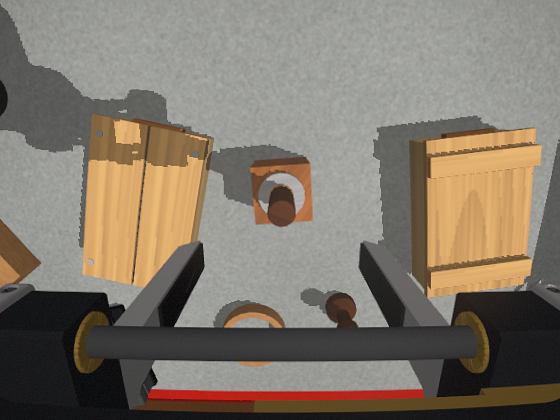

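```bash
python3 - <<'E'
from h import *
np.set_printoptions(precision=4,suppress=True)
a=cv2.imread("pics/w1.png")
cv2.imwrite("pics/w1c.png",cv2.resize(a[100:300,75:325],None,fx=3,fy=3,interpolation=cv2.INTER_CUBIC))
R=np.array([[0,1,0],[1,0,0],[0,0,-1.]])
for x,y in((.541,-.0238),(.485,-.174),(.563,-.191),(.64,-.208)):
  for z in(.094,.13,.22): print(x,z,robot.ik([x,y,z],R))
E
```

```text
0.541 0.094 [-38.9968  22.5284  43.3101 115.8654 -20.325   49.1689 105.6648]
0.541 0.13 [-40.8896  19.4505  45.0219 114.1481 -17.1326  53.0926 102.9375]
0.541 0.22 [-44.8695  12.5088  47.7618 108.6501 -10.3451  63.2469  96.904 ]
0.485 0.094 [-25.57    20.5997  46.6854 119.1906 -20.1019  48.1455 122.9466]
0.485 0.13 [-28.199   17.304   49.0528 117.4432 -16.5202  52.1928 119.8411]
0.485 0.22 [-33.9705   9.4872  52.9268 111.853   -8.5143  62.6542 112.51  ]
0.563 0.094 [-21.7817  28.7923  45.6003 109.2083 -25.6472  52.6595 126.2815]
0.563 0.13 [-23.2831  26.1431  47.2332 107.5588 -22.9037  56.2158 124.0816]
0.563 0.22 [-26.4408  20.2176  50.1993 102.245  -16.9689  65.4675 119.1782]
0.64 0.094 [-19.6083  37.1336  47.2226  98.6156 -31.3682  58.3459 128.8815]
0.64 0.13 [-20.3458  34.8064  48.2516  97.0064 -28.9902  61.4846 127.0846]
0.64 0.22 [-21.6399  29.6993  50.0406  91.7856 -23.8673  69.8115 123.074 ]
```

View pics/w1c.png

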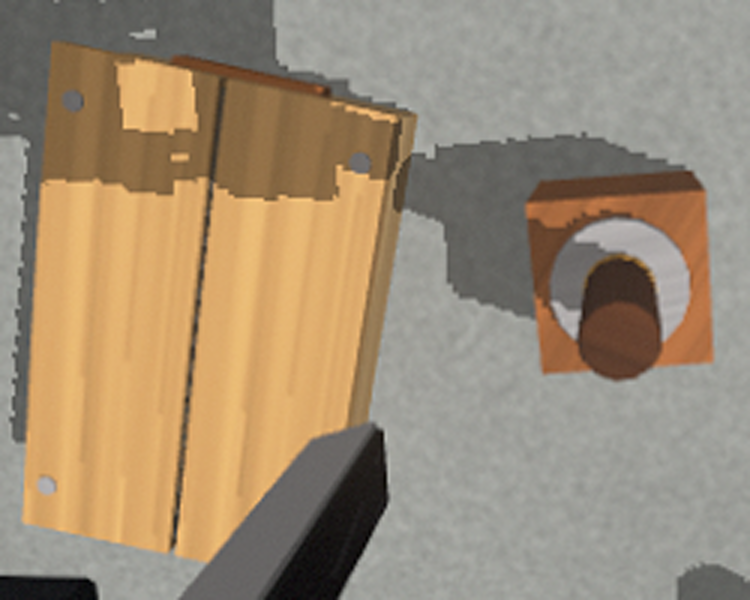

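The handle top appears at (281.5, 213), against (280.5, 210) predicted. Every feature is offset by the same 1–3 px, so the relative geometry is right, and I'll shift everything by +1.5 mm in x. Next I grasp.

```bash
python3 - <<'E'
from h import *
np.set_printoptions(precision=4,suppress=True)
R=np.array([[0,1,0],[1,0,0],[0,0,-1.]])
robot.line_to([.5425,-.0233,.22],R)
print(robot.line_to([.5425,-.0233,.094],R,speed=.08,contact_N=6), robot.read_tool_pos())
print(robot.gripper_to(0.0,35),robot.read_gripper_width()*94)
p=robot.read_tool_pos();np.save("grasp.npy",p);print(p,robot.read_wrist_force())
robot.line_to([p[0],p[1],p[2]+.12],speed=.1)
print(robot.read_gripper_width()*94,robot.read_tool_pos(),robot.read_wrist_force(),robot.read_t())
T=np.eye(4);T[:3,:3]=robot.read_ee_rot();T[:3,3]=robot.read_tool_pos();np.save("T2.npy",T)
cv2.imwrite("pics/w2.png",robot.read_camera("wrist"))
cv2.imwrite("pics/s2.png",robot.read_camera("scene"))
E
```

```text
False [ 0.5428 -0.0232  0.0944]
False 25.41321614683764
[ 0.5425 -0.0233  0.094 ] [-0.4841 -0.2392  0.3477]
25.3106730208803 [ 0.5422 -0.0233  0.2134] [ 0.2353  1.0606 -0.7485] 8.0167
```

View pics/w2.png

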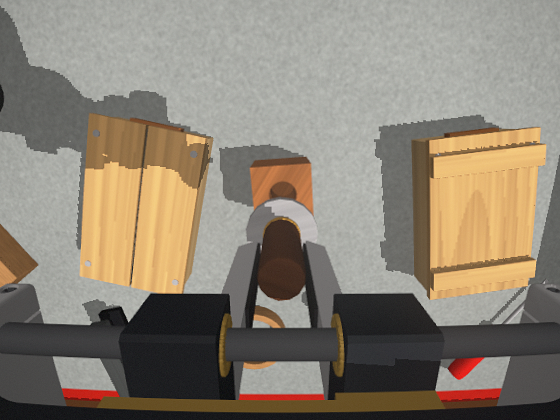

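View pics/s2.png

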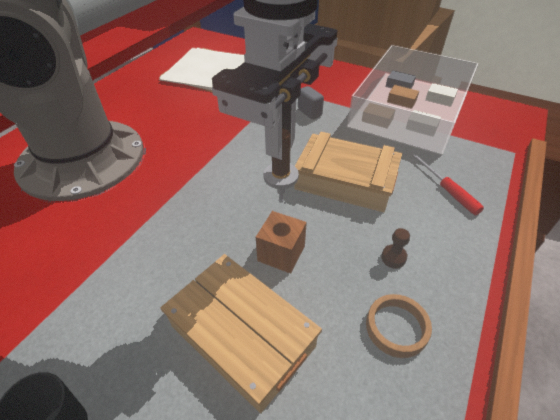

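```bash
python3 - <<'E'
from h import *
np.set_printoptions(precision=4,suppress=True)
b=cv2.imread("pics/s2.png")
cv2.imwrite("pics/s2c.png",cv2.resize(b[90:270,220:340],None,fx=3.3,fy=3.3,interpolation=cv2.INTER_CUBIC))
robot.dwell(.5)
print(robot.read_wrist_force(),robot.read_gripper_width()*94)
T=np.eye(4);T[:3,:3]=robot.read_ee_rot();T[:3,3]=robot.read_tool_pos()
p=T[:3,3]
for dz in(.054,.019,-.024,-.033,-.062,-.076):
  P=p+[0,0,dz];print(dz,"scene",proj("scene",P),"wrist",proj("wrist",P,T))
E
```

```text
[-0.2559  0.642  -1.0681] 25.388644453275944
0.054 scene [280.8348 131.909 ] wrist [281.664  276.6121]
0.019 scene [280.8429 152.8458] wrist [281.5598 250.0544]
-0.024 scene [280.8518 175.9678] wrist [281.4714 227.5798]
-0.033 scene [280.8535 180.4848] wrist [281.4566 223.821 ]
-0.062 scene [280.8588 194.3563] wrist [281.4152 213.3117]
-0.076 scene [280.8613 200.7031] wrist [281.3981 208.9633]
```

View pics/s2c.png

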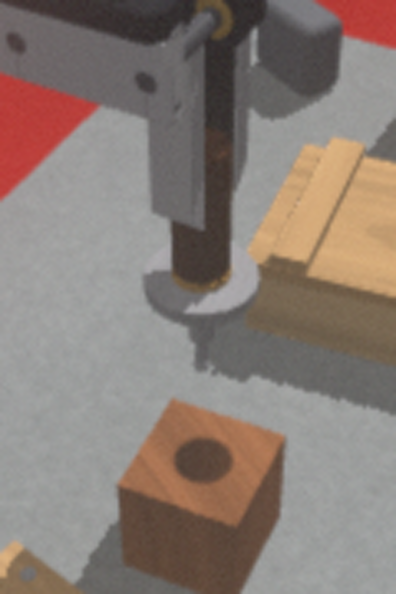

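The gauge hangs straight, with its tip at (281.5, 201.5) in the scene view against (281, 201) predicted. I'll carry it to the near end and check with the tip about 8 mm above the joint before touching down.

```bash
python3 - <<'E'
from h import *
np.set_printoptions(precision=4,suppress=True)
T2=np.load("T2.npy")
print("hole",at("scene",crop((204,459),3.3,220,90),.07))
n=np.array([.468,-.170]);f=np.array([.6615,-.213]);c=(n+f)/2;u=(f-n)/np.linalg.norm(f-n)
s=c-.080*u;e=c+.080*u;np.save("se.npy",[s,e]);print(s,e)
R=np.array([[0,1,0],[1,0,0],[0,0,-1.]])
z=robot.read_tool_pos()[2]
robot.line_to([*s,z],R,speed=.12)
robot.line_to([*s,.146],R,speed=.06)
print(robot.read_tool_pos(),robot.read_wrist_force(),robot.read_t())
p=robot.read_tool_pos();print(proj("scene",p+[0,0,-.076]),proj("top",p+[0,0,-.076]))
cv2.imwrite("pics/s3.png",robot.read_camera("scene"));cv2.imwrite("pics/w3.png",robot.read_camera("wrist"))
for q in("s3","w3"):
  b=cv2.imread(f"pics/{q}.png"); b=b[210:410,140:340] if q=="s3" else b[80:300,180:400]
  cv2.imwrite(f"pics/{q}c.png",cv2.resize(b,None,fx=2.7,fy=2.7,interpolation=cv2.INTER_CUBIC))
E
```

```text
hole [ 0.5435 -0.0229]
[ 0.4867 -0.1741] [ 0.6428 -0.2089]
[ 0.4869 -0.1742  0.1463] [ 0.6564 -0.1775 -1.2683] 11.3917
[201.2067 282.1636] [356.0797 230.6577]
```

View pics/s3c.png

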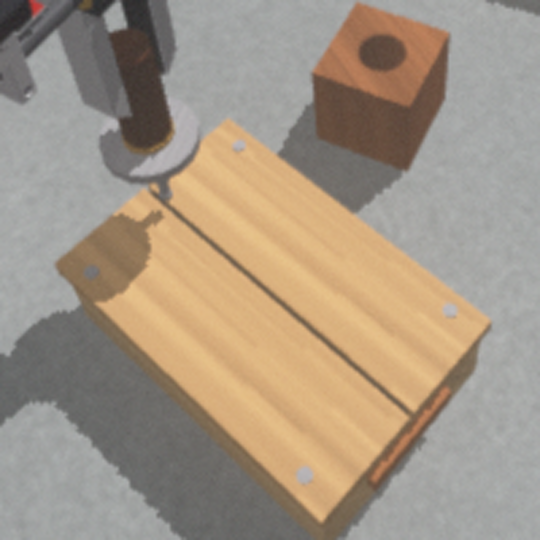

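View pics/w3c.png

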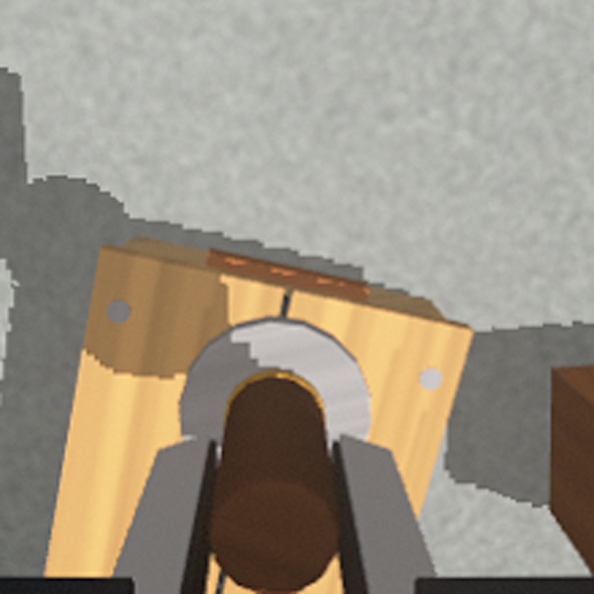

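```bash
python3 - <<'E'
from h import *
np.set_printoptions(precision=4,suppress=True)
for z in(.0703,.06): print(z,proj("scene",[.4869,-.1742,z]))
for q in([.468,-.170,.06],[.6615,-.213,.06],[.4712,-.1701,.06],[.662,-.2128,.06]): print(q,proj("scene",q))
b=cv2.imread("pics/s3.png")[265:305,180:230]
cv2.imwrite("pics/s3d.png",cv2.resize(b,None,fx=12,fy=12,interpolation=cv2.INTER_CUBIC))
E
```

```text
0.0703 [201.1908 282.1724]
0.06 [202.2164 285.8374]
[0.468, -0.17, 0.06] [193.9753 278.7782]
[0.6615, -0.213, 0.06] [291.891  362.6322]
[0.4712, -0.1701, 0.06] [195.5934 279.6628]
[0.662, -0.2128, 0.06] [292.2968 362.6796]
```

View pics/s3d.png

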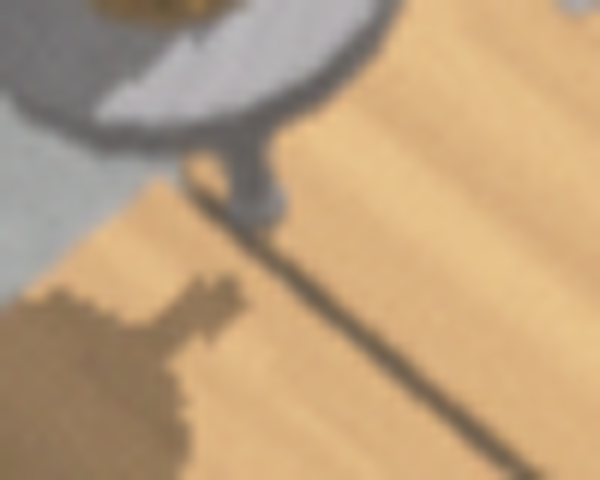

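The tip hangs above the joint. Projected straight down it lands at (202, 286), within about 1 px of the joint line, so I'll touch down and run the pass.

```bash
python3 - <<'E'
from h import *
np.set_printoptions(precision=4,suppress=True)
s,e=np.load("se.npy")
R=np.array([[0,1,0],[1,0,0],[0,0,-1.]])
f0=robot.read_wrist_force()
robot.line_to([*s,.130],R,speed=.03); robot.dwell(.4)
print(robot.read_tool_pos(),robot.read_wrist_force()-f0)
cv2.imwrite("pics/s4.png",robot.read_camera("scene"))
N=4
for i in range(1,N+1):   # single straight pass in unbroken collinear pieces would stop; use one line
    pass
t=robot.read_t();robot.line_to([*e,.130],R,speed=.04);print("T",robot.read_t()-t)
robot.dwell(.4)
print(robot.read_tool_pos(),robot.read_wrist_force()-f0,robot.read_gripper_width()*94)
cv2.imwrite("pics/s5.png",robot.read_camera("scene"))
a=cv2.imread("pics/s4.png")[240:370,170:300];b=cv2.imread("pics/s5.png")[270:400,230:360]
cv2.imwrite("pics/s45.png",cv2.resize(np.hstack([a,b]),None,fx=3,fy=3,interpolation=cv2.INTER_CUBIC))
print(proj("scene",np.r_[s,.06]),proj("scene",np.r_[e,.06]),robot.read_t())
E
```

```text
[ 0.4867 -0.1741  0.1301] [-1.0371  0.5515  1.3863]
T 4.149999999999999
[ 0.6428 -0.2089  0.13  ] [-0.5448  1.1547  0.7083] 25.32522061689069
[202.108  285.7446] [280.9606 353.2736] 17.225
```

View pics/s45.png

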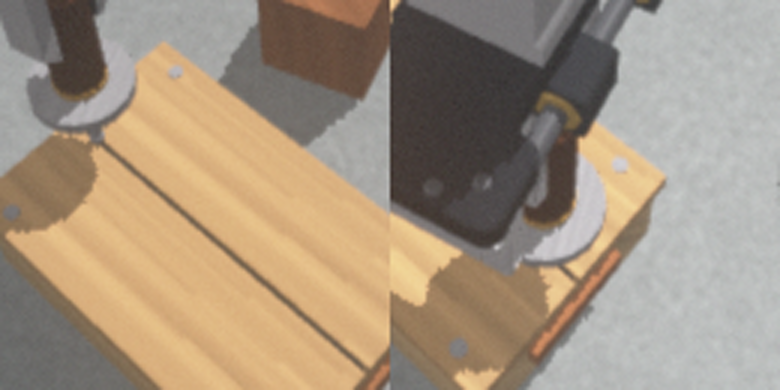

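On the left frame the tip sits on the joint near the end, with the force up about 1 N as the spring predicts. The right frame shows the collar over the joint at the far end. Now I return the gauge.

```bash
python3 - <<'E'
from h import *
np.set_printoptions(precision=4,suppress=True)
s,e=np.load("se.npy");g=np.load("grasp.npy")
R=np.array([[0,1,0],[1,0,0],[0,0,-1.]])
robot.line_to([*e,.215],R,speed=.08)
robot.line_to([g[0],g[1],.215],R,speed=.12); robot.dwell(.2)
print(robot.read_tool_pos(),robot.read_t())
cv2.imwrite("pics/s6.png",robot.read_camera("scene"))
print(robot.line_to([g[0],g[1],.115],R,speed=.07,contact_N=8))
print(robot.line_to([g[0],g[1],.0945],R,speed=.03,contact_N=8),robot.read_tool_pos(),robot.read_wrist_force(),robot.read_t())
cv2.imwrite("pics/s7.png",robot.read_camera("scene"))
a=cv2.imread("pics/s6.png")[120:270,220:340];b=cv2.imread("pics/s7.png")[120:270,220:340]
cv2.imwrite("pics/s67.png",cv2.resize(np.hstack([a,b]),None,fx=3.3,fy=3.3,interpolation=cv2.INTER_CUBIC))
E
```

```text
[ 0.5426 -0.0236  0.215 ] 20.5417
False
False [ 0.5426 -0.0234  0.0945] [-0.1131 -0.6497 -2.0995] 23.0
```

View pics/s67.png

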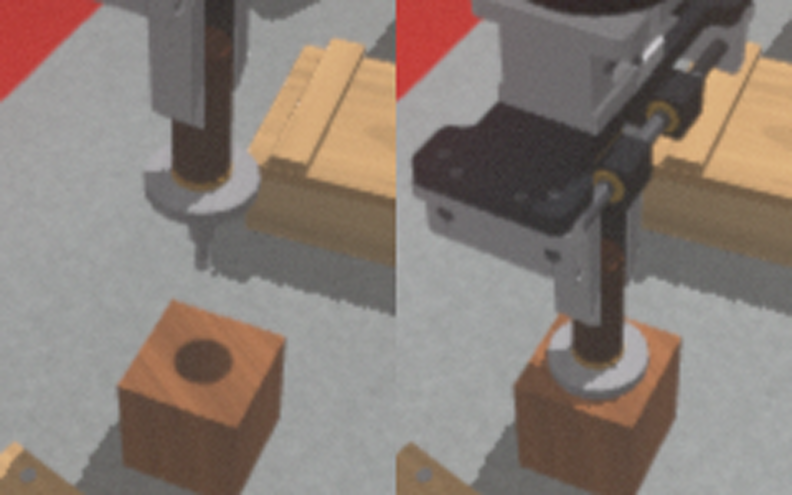

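The collar is down on the block and centred, at (598, 360) in the crop. I'll release and retreat.

```bash
python3 - <<'E'
from h import *
np.set_printoptions(precision=4,suppress=True)
g=np.load("grasp.npy")
R=np.array([[0,1,0],[1,0,0],[0,0,-1.]])
robot.gripper_to(.8); print(robot.read_gripper_width()*94); robot.dwell(.2)
robot.line_to([g[0],g[1],.26],R,speed=.1); robot.dwell(.4)
T=np.eye(4);T[:3,:3]=robot.read_ee_rot();T[:3,3]=robot.read_tool_pos()
cv2.imwrite("pics/w8.png",robot.read_camera("wrist"));cv2.imwrite("pics/s8.png",robot.read_camera("scene"))
a=cv2.imread("pics/s8.png")[120:300,200:380];b=cv2.imread("pics/w8.png")[120:300,190:370]
cv2.imwrite("pics/s8w.png",cv2.resize(np.hstack([a,b]),None,fx=2.2,fy=2.2,interpolation=cv2.INTER_CUBIC))
for P in([g[0],g[1],.148],[g[0],g[1],.078]):print(proj("scene",P),proj("wrist",P,T))
print(robot.read_t())
E
```

```text
75.18292464469909
[280.8574 196.1833] [281.3837 199.4798]
[280.8689 225.6169] [281.328  185.7968]
26.4583
```

View pics/s8w.png

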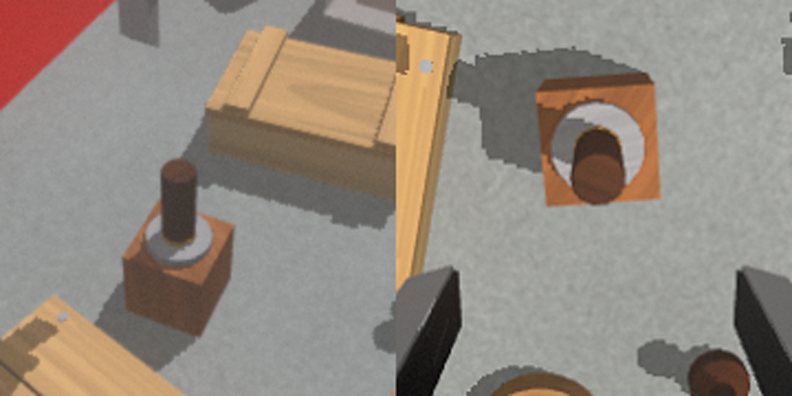

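The gauge stands upright and centred in its stand, and the gripper is clear.

```bash
python3 -c "
from bench import robot
robot.job_done()"
```

```text
the job is handed in; nothing more can be done
```

I took the gauge from its stand and ran its tip along the lid joint from 20 mm inside the near end to about 20 mm inside the far end. It was one pass, 160 mm in 4.15 s, with the gauge about 6 mm below first touch. I then put it back in its stand, let go and handed the job in at about 26.5 s; the hand-in reports no verdict.

**Tip on the joint:** At the near end the scene view showed the tip on the joint. The vertical force rose about 1.4 N on touchdown and was about 0.7 N at the far end, against roughly 0.8 N expected from the spring. At that level sensor noise is comparable, so contact along the pass rests mainly on the known height. At the far end the gripper hid the tip in the picture, so only the collar's position over the joint was visible.

**Back in the stand:** The last pictures show the gauge upright, its collar flat on the block and centred, and the open gripper well above it.

**Disagreements:** The cameras differed by 2–3 mm on positions. I used values in between, which is within the allowed margins. No check failed.

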